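# Clip the cocoa shaker into its counter clamp with pliers

### The arm

A 6-joint arm with a two-finger parallel gripper is mounted at the origin on a cart in front of the work surface, level with it; the furniture and walls round the work are solid. World frame = base frame: x ahead of the robot, y to its left, z up, the work surface at z = 0. Lengths are in m, angles in rad, forces in N, time in s.
With the tool pointing down it reaches from about 0.375 to 0.9 m from the base axis. Payload 3.1 kg.
Tool frame: the origin (TCP) lies on the centre line of the jaws, within the pads' length; the fingertips stand 11 mm ahead of it and the grasp point (between the pads) lies 8 mm behind it (arm.tip_reach is the distance from the TCP to the fingertips, in m); z points along the fingers, y is the line along which they close (so a half turn about z gives the same grasp; the last joint's range is limited). The gripper opens to 87 mm and grips with 3 to 60 N. Pads are 19 mm wide; open, the fingers measure 117 mm over their backs; the gripper's body (75 mm by 190 mm) begins 51 mm behind the grasp point.
Start: joints at [1.157, 0.527, 1.433, -0, 1.181, -0.178], TCP at [0.145, 0.608, 0.234] pointing down, gripper open.
Joint ranges: [-3.08, 3.08], [-0.75, 2.2], [0.22, 2.44], [-1.43, 4.57], [0, 2.65], [-2.85, 2.85]. Speed limits (rad/s): [2.79, 2.79, 3.14, 3.14, 3.14, 3.14].

### API

Orientations are given as a rotation vector (axis times angle).
In Python, from bench import readout, vision, order, arm gives the robot as it stands.
- The arm moves only by the shell command python3 -m jog 'ROWS' [FORCE]. ROWS is text: rows parted by semicolons, each of 7 numbers parted by spaces: the shift along the world's x, y, z in mm, then the turn, a rotation vector about the world's x, y, z in degrees, then the closure, from 0 (fully open) to 1 (shut). A call has exactly 8 rows; each row shifts and turns the commanded pose from where the row before left it; what a row does not reach is not made up. A row lasts 1/8 s, in which the tool goes at most 62.5 mm and 10.7 degrees, less where a joint would pass 70% of its speed; a pose out of reach is approached as far as the arm can. A call is refused whole if a number of a shift passes 62.5 or a number of a turn 10.7, either way. A call with a gripper value outside its range is refused whole. The fingers move at their own pace and stop on an object; FORCE is the grip in N (left out, the last holds). Time passes only in rows, so rows that do not move let the fingers close, or fill a call up. It gives the time, the measured TCP pose, the force, the opening and the grip force at its end, in the units of the state.
- readout.observe(): the state, without advancing time (a new reading comes with each control period).
- vision.camera(name): name is "scene" or "side" or "wrist"; returns a dict with "frame" (400x640x3 uint8, blue, green, red), "camera_matrix" (3x3 intrinsics, pixels), "k1" (the pictures are not rectified: a ray, as slopes to the right and down, at radius r is drawn at 1 + k1 r^2 times it, then the intrinsics apply), "R" (3x3) and "t" (3): a world point X has camera coordinates R X + t; the wrist camera has in their place "T_tool_cam" (4x4, takes a point from camera to tool coordinates, whose origin is the TCP and whose axes are the flange's). Camera axes: x right, y down, z forward; pixel columns grow to the right and rows downward; lengths in m; the calibration is good to about 2 mm. A picture is of the moment at which its call begins: read the wrist's pose just before it. There is no depth.
- order.finish_job(): hands the job in; it is judged then, once.
The state is a dict: "time_s": time; "qpos": joint angles; "joint_vel": joint speeds; "effort": joint torques, N m; "tool_pos": TCP position; "tool_rot": TCP orientation; "ft_force": force on the tool from outside, world axes, zero at the start; "ft_torque": the same for the moment, N m; "grip_width": opening from 0.0 (shut) to 1.0 (fully open); "grip_force": force on a finger pad.
Only numpy, scipy, OpenCV 4.12 (cv2) and the standard library are available. Lean on these libraries where they do the work, as an engineer would, in place of code of your own. Each camera call takes 0.05 s, during which the arm holds its last target. There are 200 camera calls.

### The job

Lock the cocoa shaker (red cap, green label) into the counter clamp: stand it upright on the clamp's base inside the open collar and let go, then push the red collar half round it until it meets its catch, but not through it. Take the blue-handled clip pliers, put their jaws over both ears of the collar and squeeze until it snaps fully shut. Lay the pliers back flat on the black bar mat and leave everything else where it stands.

Things in the scene. Friction and masses are not known exactly. Their poses are not given: they have to be found in the camera images.
- cocoa_jar: The cocoa shaker: upright round jar with a red cap and a green and white label, 45 mm diameter, 108 mm high, about 0.11 kg, loose. Origin: centre of its underside. Grip it across the diameter well above its middle (75 to 95 mm above its underside), so that the fingers stay above the collar.
- clamp: Counter clamp fixed to the worktop: dark steel base plate 104 x 100 x 6 mm under a two-part collar (straps at z = 12 to 22 and 40 to 64 mm; shut: inner radius 24.5, wall 4). Origin: underside of the base on the collar's axis; z up, -x its front, roughly to the robot. The steel half (+y side) is fixed, the red half (-y) swings on a vertical pin at x = +36 mm, beside a post; both 74 mm high.
- clamp_seat (a point): Point on the collar's axis on top of the base plate (z = 6 mm), where the centre of the shaker's underside belongs. While the red half is open the shaker may be set down up to 6 mm to the clamp's -y side, clear of the fixed half; closing the red half pushes it home.
- clamp_ears (a point): Point midway between the ears when shut: clamp x = -42, y = 0, z = 52 mm; fixed, axes as the clamp's. Each collar half ends in front in a flat upright ear, 4 mm thick, z = 38 to 66 mm, from clamp x = -25 to -51 mm; the steel ear fills y = 0 to +4 mm, the red one, when shut, y = -4 to 0.
- clamp_hinge (a point): Point on the hinge axis of the red half, at z = 52 mm above the worktop; the axis is vertical.
- gate_ear (a point): Point on the outer face of the red half's ear, moving with it, 78 mm from the hinge axis, at z = 52 mm. Its y axis is normal to the ear: -y is outward (the side to push on); its x axis runs along the ear towards the hinge.
- clamp_gate (a joint): Angle of the red half: 0 = wide open, 0.6 rad = snapped shut; starts at 0 to 0.12. Hinge friction (0.25 N m, 3 N at the ear) holds it where left. At about 0.49 it meets a sprung ball catch under the ear: some 12 N at the ear pushes it on, it tips over at 0.56 and snaps to 0.6 by itself; released short of that it springs back to 0.48 to 0.5, its ear then 9 mm from shut.
- pliers: Sprung clip pliers, loose, 0.21 kg, 150 mm long, 20 mm thick, blue handles, lying flat on the mat. Origin: on the pivot at the underside; z up, +x to the steel jaws (tips at x = 57 mm, 61 mm over their outsides). Straight handle parts from x = -30 to -92 mm, 10 mm thick, splayed 0.08 rad each to the rear; open, they measure 66 mm over their outer faces at x = -55 mm.
- pliers_grip (a point): Point midway between the handles to grip at, one finger outside each handle: pliers x = -55 mm, 10 mm above the underside. The centre of mass is near here.
- pliers_jaws (a point): Point midway between the open jaws near their tips: pliers x = 50, z = 10 mm; it belongs on clamp_ears with the pliers' x axis along the clamp's. Open, the inner jaw faces are 36 mm apart at x = 44 mm and 42 mm at x = 54 mm.
- pliers_half (a joint): Closing angle of the pliers: 0 = open (held there by a spring and a stop), 0.6 = jaws 8 mm apart, handles then 34 mm over x = -55 mm. Closing begins at 22 N on each handle and needs 28 N plus the load in the jaws at the end: a 20 N grip carries them open, 50 to 70 N closes them on the clamp's ears.
- bar_mat: Flat black rubber mat, fixed, 200 x 124 x 10 mm (x by y), origin under its centre; the pliers lie along its x axis at the start and belong on it at the end.
- sugar_jar: Bystander: jar with yellow lid, 62 mm diameter, 110 mm high, loose; origin under its centre.
- milk_tin: Bystander: green tin, 57 mm diameter, 72 mm high, loose; origin under its centre.
- milk_pitcher: Bystander: small steel pitcher, 96 mm over the handle, 80 mm high, loose; origin under it.
- demitasse: Bystander: blue cup, 53 mm high, loose; origin under it.
- bell: Bystander: brass counter bell on a black foot, 68 mm diameter, 53 mm high, loose; origin under its centre.
Mind the look-alikes: they are no part of the job. Of the things like the cocoa_jar, leave any that is orange; of the rest the smaller one is meant.

How it is judged:
By the outcome, as a careful person would: the job done as asked, in the order asked, and still so for the second after the job is handed in, with the robot touching nothing.
It also fails if it takes over 72 s, if anything falls off the work surface, if the arm or the gripper's body presses on something with over 40 N, if the wrist force passes 120 N, or if a joint passes its speed limit or range.

## Working session

There is one attempt and no reset: what is moved stays moved. The work goes in short steps, Python scripts to look and compute and a shell command to move; the robot and the scene stay as the last step left them, time stands still between calls to the robot, and variables do not carry over. Pictures are saved under pics/ and viewed, at most 10 in all, crops included, and the job is handed in when it is done.

```bash
ls; mkdir -p pics
cat > h.py <<'E'
import numpy as np, cv2
from bench import readout, vision, order, arm
from scipy.spatial.transform import Rotation as Rn
def snap(name,png=None):
    s=readout.observe(); c=vision.camera(name)
    if name=="wrist":
        T=np.eye(4); T[:3,:3]=Rn.from_rotvec(s['tool_rot']).as_matrix(); T[:3,3]=s['tool_pos']
        M=np.linalg.inv(T@np.array(c['T_tool_cam'])); R,t=M[:3,:3],M[:3,3]
    else: R,t=np.array(c['R']),np.array(c['t'])
    d=dict(R=R,t=t,K=np.array(c['camera_matrix']),k1=float(c['k1']))
    if png: cv2.imwrite('pics/'+png+'.png',c['frame']); np.savez('pics/'+png+'.npz',**d)
    return c['frame'],d
def load(png): return dict(np.load('pics/'+png+'.npz'))
def ray(d,u,v):
    K=d['K']; p=np.array([(u-K[0,2])/K[0,0],(v-K[1,2])/K[1,1]]); q=p.copy()
    for _ in range(30): q=p/(1+d['k1']*(q@q))
    return -d['R'].T@d['t'], d['R'].T@np.array([q[0],q[1],1])
def plane(d,u,v,z):
    o,r=ray(d,u,v); return o+r*(z-o[2])/r[2]
def proj(d,X):
    x=d['R']@np.array(X)+d['t']; q=x[:2]/x[2]; q=q*(1+d['k1']*(q@q)); return d['K'][:2,:2]@q+d['K'][:2,2]
def tri(*a):
    A=np.zeros((3,3));b=np.zeros(3);L=[]
    for d,u,v in a:
        o,r=ray(d,u,v); r=r/np.linalg.norm(r); P=np.eye(3)-np.outer(r,r); A+=P;b+=P@o; L.append((o,P))
    X=np.linalg.solve(A,b); return X,[round(1e3*np.linalg.norm(P@(X-o)),1) for o,P in L]
E
python3 -c "
from h import *
np.set_printoptions(precision=3,suppress=True)
for n in ['scene','side','wrist']:
    f,d=snap(n,n+'0'); print(n,-d['R'].T@d['t'],d['R'][2],d['K'][0,0],d['k1'])
s=readout.observe(); print(s['tool_pos'],s['tool_rot'],s['ft_force'],arm.tip_reach)
print(Rn.from_rotvec(s['tool_rot']).as_matrix()); print([x for x in dir(arm) if x[0]!='_'])
a=cv2.imread('pics/scene0.png');b=cv2.imread('pics/side0.png')
"
```

```text
pics
scene [-0.577 -1.049  0.953] [ 0.604  0.642 -0.472] 461.6457868512402 0.0420201709166333
side [0.522 1.403 1.245] [-0.009 -0.732 -0.682] 447.05146782198693 -0.08069520724323183
wrist [0.076 0.625 0.385] [ 0.251 -0.063 -0.966] 348.39873940364663 -0.05304780801154916
[0.145 0.607 0.233] [-0.368 -3.119  0.003] [-0.544  0.004 -0.211] 0.011
[[-0.973  0.233 -0.001]
 [ 0.233  0.973 -0.002]
 [ 0.    -0.002 -1.   ]]
['PlanningError', 'tip_reach']
```

View pics/scene0.png

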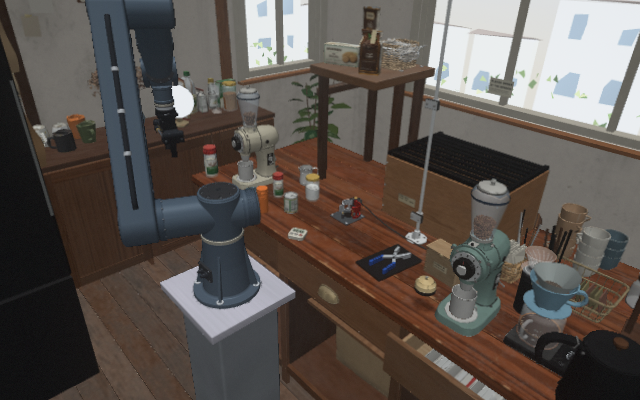

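View pics/side0.png

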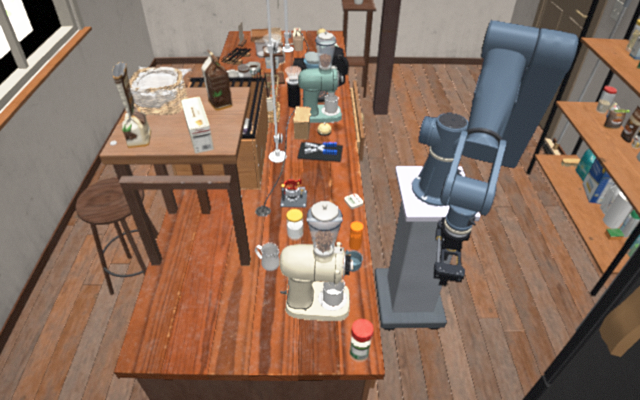

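The scene view shows the small cocoa shaker at about (278,184). Its look-alikes are the big jar at (210,160) and the orange one at (262,198). The clamp is at (350,208) and the pliers on the mat at (390,261). In the side view the clamp is at (293,192), the mat at (320,151), and the shaker is hidden by the grinder.

```bash
python3 -c "
from h import *
np.set_printoptions(precision=3,suppress=True)
S=load('scene0');D=load('side0')
for n,u,v,z in [('jar cap top',278,176,.108),('jar base',279,196,0),('big',210,147,.15),('clamp base',350,214,0),('mat',390,261,.01),('orange',262,188,.1),('tin',291,195,.072),('sugar',312,177,.11)]: print(n,plane(S,u,v,z))
for n,u,v,z in [('clamp',294,200,0),('mat',320,151,.01),('sugar',295,215,.11),('orange',357,226,.1),('big',362,328,.15),('pitcher',269,250,.08)]: print(n,plane(D,u,v,z))
a=cv2.imread('pics/scene0.png');
c1=cv2.resize(a[140:290,230:430],None,fx=4,fy=4,interpolation=cv2.INTER_CUBIC)
cv2.imwrite('pics/c1.png',c1)
"
```

```text
jar cap top [0.478 0.356 0.108]
jar base [0.494 0.374 0.   ]
big [0.375 0.721 0.15 ]
clamp base [0.62  0.065 0.   ]
mat [ 0.485 -0.262  0.01 ]
orange [0.371 0.323 0.1  ]
tin [0.455 0.242 0.072]
sugar [0.579 0.255 0.11 ]
clamp [0.596 0.066 0.   ]
mat [ 0.486 -0.253  0.01 ]
sugar [0.584 0.264 0.11 ]
orange [0.364 0.31  0.1  ]
big [0.385 0.747 0.15 ]
pitcher [0.67  0.403 0.08 ]
```

View pics/c1.png

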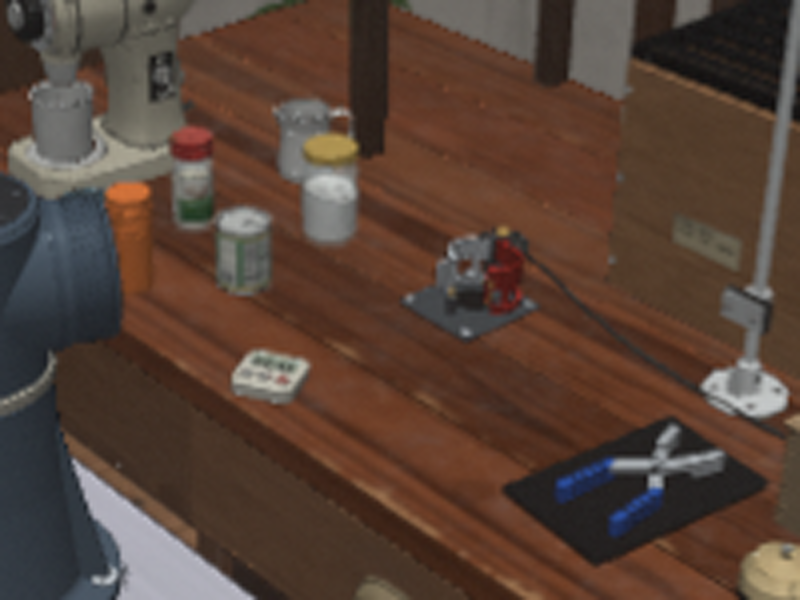

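The crop shows the jar cap at (191,140), the tin at (243,220), and the clamp with its red half open to the right at (505,270). The pliers' jaws point away from the robot. I'll check how far the grinder's head reaches before moving.

```bash
python3 -c "
from h import *
np.set_printoptions(precision=3,suppress=True)
S=load('scene0');D=load('side0')
print('knob',tri((S,236,143),(D,356,262)))
print('hopper top',tri((S,248,90),(D,324,205)))
print('cup',tri((S,245,168),(D,333,290)))
print('base corners', [plane(D,u,v,.02) for u,v in [(350,290),(347,318),(287,318)]])
"
python3 -m jog '0 -30 20 0 0 0 0;0 -40 20 0 0 0 0;20 -40 20 0 0 0 0;40 -40 10 0 0 0 0;50 -40 0 0 0 0 0;50 -40 0 0 0 0 0;50 -30 0 0 0 0 0;40 -20 0 0 0 0 0' 20
```

```text
knob (array([0.4  , 0.557, 0.211]), [np.float64(8.9), np.float64(8.9)])
hopper top (array([0.487, 0.551, 0.43 ]), [np.float64(4.4), np.float64(4.4)])
cup (array([0.456, 0.568, 0.077]), [np.float64(1.5), np.float64(1.5)])
base corners [array([0.397, 0.526, 0.02 ]), array([0.413, 0.633, 0.02 ]), array([0.602, 0.632, 0.02 ])]
time_s: 1.15
tool_pos: [0.3947, 0.3281, 0.3035]
tool_rot: [0.371, 3.12, -0.0]
ft_force: [0.5, 1.3, 0.0]
grip_width: 0.998
grip_force: 0.0
```

```bash
python3 -c "
from h import *
np.set_printoptions(precision=3,suppress=True)
f,d=snap('wrist','w1'); snap('scene','scene1'); snap('side','side1')
print(-d['R'].T@d['t'])
"
```

```text
[0.326 0.345 0.455]
```

View pics/w1.png

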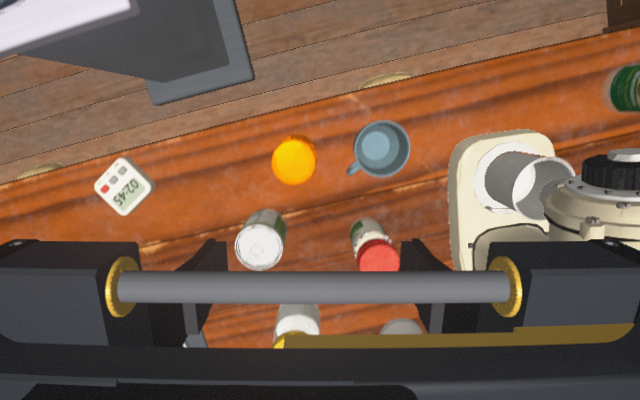

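The wrist view shows the small jar's red cap at about (379,255), partly under the gripper bar, with the cup at (382,150), the orange jar at (294,160) and the tin at (260,245). I'll move on for a second, clear view.

```bash
python3 -m jog '25 10 0 0 0 0 0;30 10 0 0 0 0 0;25 5 0 0 0 0 0;10 0 0 0 0 0 0;0 0 0 0 0 0 0;0 0 0 0 0 0 0;0 0 0 0 0 0 0;0 0 0 0 0 0 0'
cat > red.py <<'E'
from h import *
np.set_printoptions(precision=4,suppress=True)
def red(f,roi=None,lo=140,hh=8):
    h=cv2.cvtColor(f,cv2.COLOR_BGR2HSV); m=((h[...,0]<hh)|(h[...,0]>170))&(h[...,1]>lo)&(h[...,2]>110)
    m=m.astype(np.uint8); m=cv2.morphologyEx(m,cv2.MORPH_OPEN,np.ones((3,3)))
    n,l,s,c=cv2.connectedComponentsWithStats(m); return [(s[i].tolist(),c[i]) for i in range(1,n) if s[i][4]>25]
E
python3 -c "
from red import *
f,d=snap('wrist','w2'); S,ds=snap('scene','scene2')
for n in ['w1','w2','scene2']: print(n,[(a,c) for a,c in red(cv2.imread('pics/'+n+'.png'),lo=170,hh=5)])
print(readout.observe()['tool_pos'])
cv2.imwrite('pics/w2c.png',cv2.resize(f[60:330,160:560],None,fx=2,fy=2))
"
```

```text
time_s: 2.3
tool_pos: [0.4825, 0.3547, 0.3038]
tool_rot: [-0.368, -3.12, -0.0]
ft_force: [0.3, 0.3, 0.7]
grip_width: 0.998
grip_force: 0.0
w1 [([357, 240, 31, 25, 274], array([369.719 , 248.0876]))]
w2 [([319, 168, 20, 13, 99], array([327.7374, 173.0202]))]
scene2 []
[0.4827 0.3547 0.3037]
```

View pics/w2c.png

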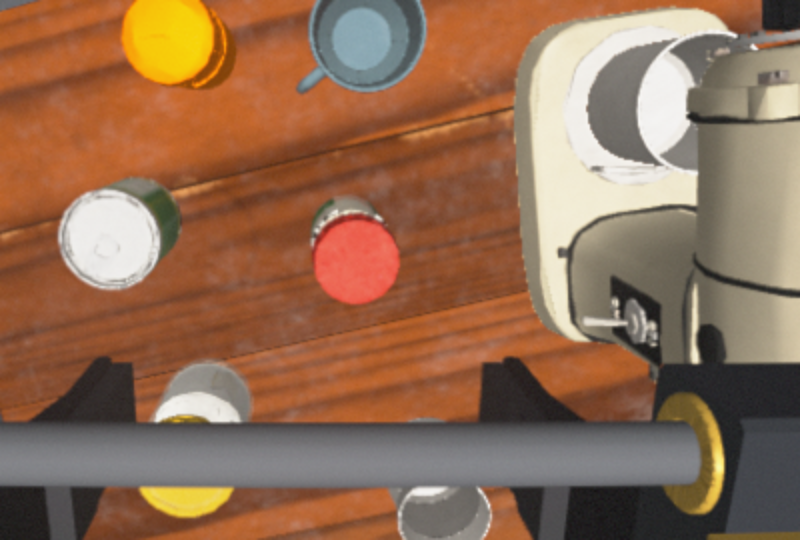

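In this view the cap's top circle is centred at crop (357,261), which is pixel (338.5,190.5). It is clear of the grinder and the other jars.

```bash
python3 -c "
from red import *
a,b,S=load('w1'),load('w2'),load('scene2')
print(tri((a,379,259.5),(b,338.5,190.5)), plane(b,338.5,190.5,.108), plane(a,379,259.5,.108),plane(S,278,176,.108))
p=plane(b,338.5,190.5,.108); e=plane(b,338.5+21.5,190.5,.108); print('radius',np.linalg.norm(p-e))
print('sugar',plane(b,160+187/2,60+475/2,.11),'tin',plane(b,160+110/2,60+241/2,.072),'pitcher',plane(b,160+444/2,60+510/2,.08))
"
```

```text
(array([0.4965, 0.3794, 0.0954]), [np.float64(0.2), np.float64(0.2)]) [0.4936 0.379  0.108 ] [0.4904 0.3784 0.108 ] [0.4783 0.3565 0.108 ]
radius 0.021976658766140942
sugar [0.5898 0.2612 0.11  ] tin [0.4584 0.2475 0.072 ] pitcher [0.6651 0.3982 0.08  ]
```

```bash
python3 -m jog '5 12 -30 0 0 0 0;5 12 -35 0 0 0 0;0 0 -40 0 0 0 0;0 0 -40 0 0 0 0;0 0 -35 0 0 0 0;0 0 -25 0 0 0 0;0 0 -14 0 0 0 0;0 0 0 0 0 0 0' 20; python3 -m jog '0 0 0 0 0 0 1;0 0 0 0 0 0 1;0 0 0 0 0 0 1;0 0 0 0 0 0 1;0 0 0 0 0 0 1;0 0 0 0 0 0 1;0 0 0 0 0 0 1;0 0 0 0 0 0 1' 20
```

```text
time_s: 3.4
tool_pos: [0.4926, 0.3785, 0.0838]
tool_rot: [-0.368, -3.119, 0.002]
ft_force: [0.8, 0.8, 0.7]
grip_width: 1.0
grip_force: 0.0
time_s: 4.4
tool_pos: [0.493, 0.3787, 0.0847]
tool_rot: [0.368, 3.12, -0.0]
ft_force: [-0.3, -1.2, 2.1]
grip_width: 0.502
grip_force: 20.0
```

```bash
python3 -m jog '0 0 25 0 0 0 1;0 0 40 0 0 0 1;0 -10 45 0 0 0 1;10 -30 45 0 0 0 1;20 -40 40 0 0 0 1;30 -45 20 0 0 0 1;30 -40 0 0 0 0 1;35 -40 0 0 0 0 1'; python3 -m jog '30 -40 0 0 0 0 1;25 -35 0 0 0 0 1;17 -20 0 0 0 0 1;0 0 0 0 0 0 1;0 0 0 0 0 0 1;0 0 0 0 0 0 1;0 0 0 0 0 0 1;0 0 0 0 0 0 1'
python3 -c "
from h import *
f,d=snap('wrist','w3'); print(readout.observe()['tool_pos'])"
python3 -m jog '0 -30 0 0 0 0 1;0 -30 0 0 0 0 1;0 -10 0 0 0 0 1;0 0 0 0 0 0 1;0 0 0 0 0 0 1;0 0 0 0 0 0 1;0 0 0 0 0 0 1;0 0 0 0 0 0 1'
python3 -c "
from h import *
g,d=snap('wrist','w4'); print(readout.observe()['tool_pos'])
f=cv2.imread('pics/w3.png')
cv2.imwrite('pics/w34.png',np.vstack([f[20:320,:],g[20:320,:]])) "
```

```text
time_s: 5.4
tool_pos: [0.6183, 0.1726, 0.2997]
tool_rot: [-0.368, -3.12, -0.001]
ft_force: [0.7, -0.2, -0.9]
grip_width: 0.511
grip_force: 20.0
time_s: 6.4
tool_pos: [0.6898, 0.0794, 0.2998]
tool_rot: [0.367, 3.12, 0.0]
ft_force: [1.0, 0.1, -1.1]
grip_width: 0.501
grip_force: 20.0
[0.68984643 0.07919595 0.29975105]
time_s: 7.45
tool_pos: [0.69, 0.0092, 0.2996]
tool_rot: [-0.367, -3.12, -0.0]
ft_force: [-0.3, 0.1, -0.4]
grip_width: 0.502
grip_force: 20.0
[0.68996334 0.00906455 0.29952993]
```

View pics/w34.png

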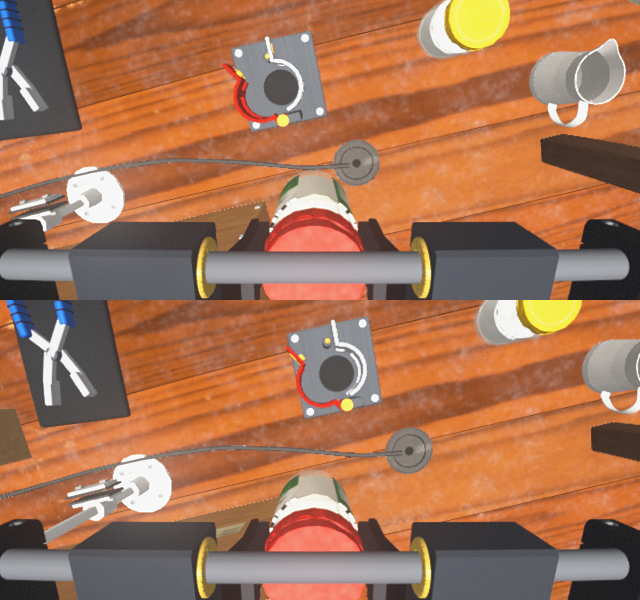

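Top half (w3): clamp at about (280,80), red half to the left (clamp -y), yellow pin at (283,120). Bottom half (w4): the same clamp at about (337,370) and the pliers at about (55,350). I'll enlarge both for precise points.

```bash
python3 -c "
from h import *
f=cv2.imread('pics/w3.png');g=cv2.imread('pics/w4.png')
A=cv2.resize(f[45:155,215:335],None,fx=3.3,fy=3.3,interpolation=cv2.INTER_CUBIC)
B=cv2.resize(g[30:140,275:395],None,fx=3.3,fy=3.3,interpolation=cv2.INTER_CUBIC)
C=cv2.resize(g[0:160,0:140],None,fx=1.45,fy=1.45,interpolation=cv2.INTER_CUBIC)
P=np.zeros((600,800,3),np.uint8);P[:363,:396]=A;P[:363,400:796]=B;P[365:365+232,:203]=C
snap('side','side3')
s=cv2.imread('pics/side3.png')[125:215,250:360]; s=cv2.resize(s,None,fx=2.6,fy=2.6); P[364:598,500:786]=s
cv2.imwrite('pics/z1.png',P)"
```

```text
(no output)
```

View pics/z1.png

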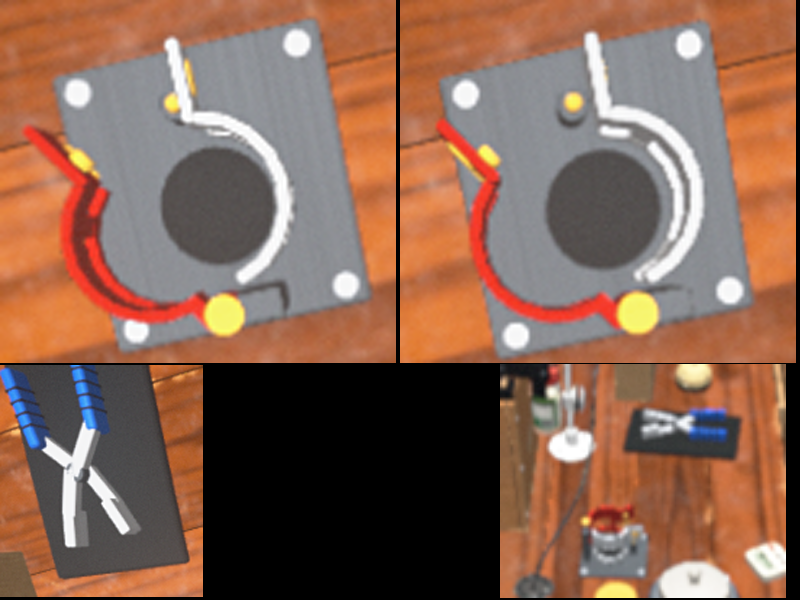

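The enlargements show the base plate's four screws, the dark seat disc (A 218,206; B 604,211), the yellow hinge pin (A 223,315; B 638,313) and both ears, with the red half open.

```bash
cat > m.py <<'E'
from red import *
A,B=load('w3'),load('w4')
ua=lambda U,V:(A,(U+.5)/3.3-.5+215,(V+.5)/3.3-.5+45)
ub=lambda U,V:(B,(U-400+.5)/3.3-.5+275,(V+.5)/3.3-.5+30)
pts=dict(s1=((77,94),(466,95)),s2=((297,43),(688,44)),s3=((346,285),(730,291)),s4=((136,331),(516,335)),disc=((218,206),(604,211)),pin=((223,315),(638,313)),steel_tip=((171,42),(591,37)),steel_root=((187,117),(602,112)),red_tip=((28,129),(441,124)),red_root=((85,190),(493,177)))
z=dict(pin=.074,steel_tip=.066,steel_root=.066,red_tip=.066,red_root=.066)
X={}
for k,(a,b) in pts.items():
    zz=z.get(k,.008); p,q=plane(*ua(*a),zz),plane(*ub(*b),zz); X[k]=(p+q)/2
    print(k,'tri',*tri(ua(*a),ub(*b)),'plane',p[:2],q[:2])
c=sum(X[k] for k in('s1','s2','s3','s4'))/4; e=(X['s3']+X['s4']-X['s1']-X['s2'])[:2]; f=(X['s1']-X['s2']+X['s4']-X['s3'])[:2]
print('centre',c,'x axis yaw',np.degrees(np.arctan2(e[1],e[0])),'-y yaw',np.degrees(np.arctan2(f[1],f[0]))+90, np.linalg.norm(e)/2,np.linalg.norm(f)/2)
th=np.arctan2(e[1],e[0]); R=np.array([[np.cos(th),np.sin(th)],[-np.sin(th),np.cos(th)]])
for k in X: print(k,'in clamp',R@(X[k]-X['disc'])[:2])
# pliers
uc=lambda U,V:(B,(U+.5)/1.45-.5,(V-365+.5)/1.45-.5)
for k,p,zz in [('pivot',(81,473),.03),('jawL',(76,545),.03),('jawR',(130,530),.03),('matBL',(58,577),.01),('matBR',(188,560),.01)]: print(k,plane(*uc(*p),zz))
E
python3 m.py
```

```text
s1 tri [0.5538 0.0194 0.0105] [np.float64(0.1), np.float64(0.1)] plane [0.5533 0.019 ] [0.5535 0.0194]
s2 tri [0.5549 0.1014 0.0063] [np.float64(0.1), np.float64(0.1)] plane [0.5553 0.1014] [0.555  0.1011]
s3 tri [0.6435 0.0989 0.008 ] [np.float64(0.1), np.float64(0.1)] plane [0.6434 0.0989] [0.6436 0.0989]
s4 tri [0.6411 0.0169 0.0083] [np.float64(0.3), np.float64(0.3)] plane [0.6414 0.0169] [0.6408 0.0169]
disc tri [0.6043 0.0591 0.0078] [np.float64(0.3), np.float64(0.3)] plane [0.604  0.0591] [0.6046 0.0591]
pin tri [0.64   0.0578 0.0761] [np.float64(0.1), np.float64(0.1)] plane [0.64   0.0576] [0.6402 0.058 ]
steel_tip tri [0.5545 0.0623 0.0661] [np.float64(0.3), np.float64(0.3)] plane [0.5542 0.0623] [0.5547 0.0623]
steel_root tri [0.5768 0.0611 0.0627] [np.float64(0.0), np.float64(0.0)] plane [0.5772 0.0614] [0.5772 0.0608]
red_tip tri [0.5684 0.0104 0.0641] [np.float64(0.1), np.float64(0.1)] plane [0.5686 0.0108] [0.5688 0.0105]
red_root tri [0.5895 0.0227 0.0626] [np.float64(1.4), np.float64(1.4)] plane [0.5912 0.0234] [0.5883 0.0226]
centre [0.5983 0.0591 0.008 ] x axis yaw -1.5198035305720021 -y yaw -1.4436626671516137 0.0880729898866464 0.08205443297802578
s1 in clamp [-0.0498 -0.0412]
s2 in clamp [-0.0502  0.0408]
s3 in clamp [0.0381 0.0408]
s4 in clamp [ 0.0379 -0.0412]
disc in clamp [0. 0.]
pin in clamp [ 0.0358 -0.0004]
steel_tip in clamp [-0.0499  0.0019]
steel_root in clamp [-0.0271  0.0012]
red_tip in clamp [-0.0343 -0.0494]
red_root in clamp [-0.0136 -0.0365]
pivot [ 0.5032 -0.258   0.03  ]
jawL [ 0.5556 -0.2852  0.03  ]
jawR [ 0.5562 -0.2343  0.03  ]
matBL [ 0.5742 -0.3281  0.01  ]
matBR [ 0.5901 -0.2054  0.01  ]
```

```bash
python3 -c "
from h import *
for n,y in (('w3',.0793),('w4',.0091)):
    d=load(n); g=cv2.imread('pics/'+n+'.png').astype(int)
    print(n,'rows180-204 col313',[int(v) for v in g[180:204,313].max(1)], [tuple(g[r,313]) for r in ()])
    c=np.array([.690,y,.2997-.085]); tx=np.array([-.973,.233,0])
    for o in (-4,0,4):
        p=[proj(d,c+tx*o/1e3+.0225*np.array([np.cos(a),np.sin(a),0])) for a in np.linspace(0,6.28,90)]
        p=np.array(p); print(o,p.min(0),p.max(0))
    hsv=cv2.cvtColor(cv2.imread('pics/'+n+'.png'),cv2.COLOR_BGR2HSV)
    print('H',hsv[180:204,313,0].tolist(),'S',hsv[180:204,313,1].tolist())
"
```

```text
w3 rows180-204 col313 [233, 233, 232, 234, 233, 151, 121, 137, 124, 112, 175, 195, 205, 213, 211, 194, 190, 193, 191, 196, 194, 194, 194, 195] []
-4 [280.98545566 191.59911893] [344.0937336  251.80887697]
0 [280.85089536 185.96010271] [344.22782066 246.68712909]
4 [280.71602092 180.27412003] [344.36225575 241.52037972]
H [13, 12, 12, 12, 12, 9, 14, 13, 18, 9, 11, 11, 12, 12, 12, 16, 22, 20, 18, 18, 18, 19, 19, 18] S [185, 183, 185, 184, 185, 122, 32, 26, 31, 46, 92, 95, 98, 99, 97, 58, 42, 42, 41, 43, 42, 42, 43, 41]
w4 rows180-204 col313 [230, 228, 229, 229, 227, 186, 195, 208, 189, 182, 184, 192, 200, 208, 202, 191, 190, 192, 193, 190, 193, 193, 191, 195] []
-4 [280.91603808 191.43986468] [344.09369359 251.7270446 ]
0 [280.77930616 185.79366286] [344.22586626 246.59866998]
4 [280.64224577 180.10045228] [344.35836848 241.42523927]
H [11, 12, 11, 11, 11, 11, 11, 11, 10, 10, 11, 11, 11, 11, 13, 18, 21, 20, 18, 18, 19, 18, 21, 18] S [165, 166, 166, 167, 170, 167, 165, 162, 154, 120, 94, 93, 99, 99, 87, 48, 42, 43, 44, 40, 42, 40, 39, 41]
```

Jar is centred in the grip within 0.5 mm. Moving over the clamp.

```bash
python3 -m jog '-20 10 -20 0 0 0 1;-25 15 -25 0 0 0 1;-25 15 -25 0 0 0 1;-17 7 -30 0 0 0 1;0 0 -20 0 0 0 1;0 0 -8 0 0 0 1;0 0 0 0 0 0 1;0 0 0 0 0 0 1'
```

```text
time_s: 8.55
tool_pos: [0.604, 0.0555, 0.1725]
tool_rot: [0.368, 3.118, 0.0]
ft_force: [0.3, -0.4, -0.8]
grip_width: 0.505
grip_force: 20.0
```

```bash
python3 -m jog '-1 0 -20 0 0 0 1;0 0 -20 0 0 0 1;0 0 -18 0 0 0 1;0 0 -12 0 0 0 1;0 0 -6 0 0 0 1;0 0 -3 0 0 0 1;0 0 -1.5 0 0 0 1;0 0 0 0 0 0 1'
```

```text
time_s: 9.55
tool_pos: [0.6022, 0.0557, 0.0914]
tool_rot: [0.368, 3.119, -0.0]
ft_force: [-1.4, 0.8, -1.0]
grip_width: 0.503
grip_force: 20.0
```

```bash
python3 -m jog '0 0 -1 0 0 0 1;0 0 0 0 0 0 1;0 0 0 0 0 0 0.8;0 0 0 0 0 0 0.5;0 0 0 0 0 0 0.2;0 0 0 0 0 0 0;0 0 0 0 0 0 0;0 0 0 0 0 0 0'
```

```text
time_s: 10.55
tool_pos: [0.6018, 0.0558, 0.0898]
tool_rot: [-0.368, -3.119, 0.0]
ft_force: [0.3, -1.1, 0.2]
grip_width: 0.873
grip_force: 0.0
```

```bash
python3 -m jog '0 0 20 0 0 0 0;0 0 30 0 0 0 0;0 -5 30 0 0 0 0;-10 -25 0 0 0 5 1;-15 -25 0 0 0 5 1;-15 -21 0 0 0 5 1;0 0 -20 0 0 0 1;0 0 -30 0 0 0 1'; python3 -m jog '0 0 -30 0 0 0 1;0 0 -20 0 0 0 1;0 0 -7 0 0 0 1;0 0 0 0 0 0 1;0 0 0 0 0 0 1;0 0 0 0 0 0 1;0 0 0 0 0 0 1;0 0 0 0 0 0 1'
python3 -c "
from red import *
s=readout.observe();print(s['tool_rot'],s['qpos'])
f,d=snap('wrist','w5');S,ds=snap('scene','scene5');g,_=snap('side','side5')
P=np.zeros((600,800,3),np.uint8);P[:300,:640]=f[100:400]
P[310:590,0:400]=cv2.resize(S[170:240,310:410],None,fx=4,fy=4);P[310:590,410:790]=cv2.resize(g[150:220,250:345],None,fx=4,fy=4)
cv2.imwrite('pics/z2.png',P)"
```

```text
time_s: 11.55
tool_pos: [0.5628, -0.0209, 0.1206]
tool_rot: [-0.041, 3.138, -0.001]
ft_force: [0.3, 0.0, -0.5]
grip_width: 0.515
grip_force: 0.0
time_s: 12.55
tool_pos: [0.5621, -0.0203, 0.0634]
tool_rot: [-0.042, 3.141, -0.0]
ft_force: [-0.0, -0.3, 0.6]
grip_width: 0.005
grip_force: 0.0
[-0.0424  3.1408 -0.0002] [-0.2347  0.6938  1.7204 -0.      0.7269 -1.8325]
```

View pics/z2.png

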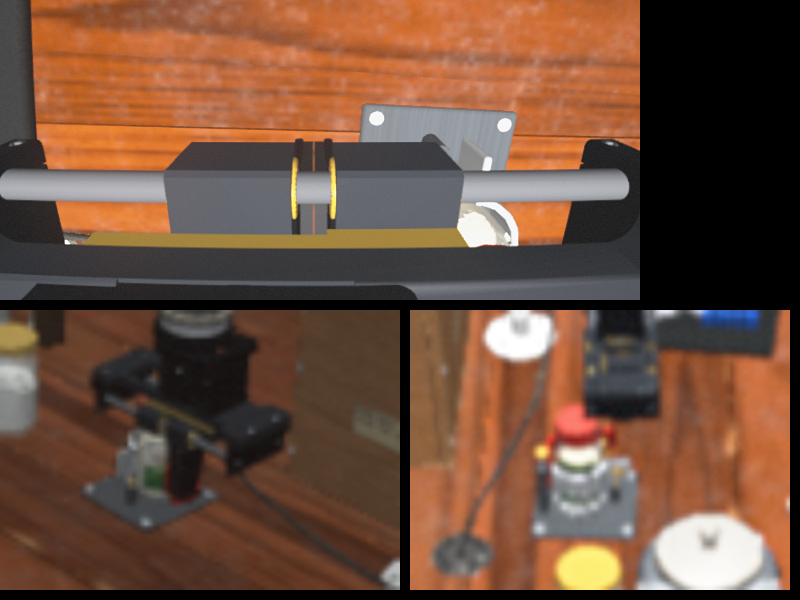

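The shaker stands upright in the collar, and the closed fingers are outside the red ear. Now I'll push the ear towards +y in stages.

```bash
python3 -m jog '0 4 0 0 0 0 1;0 4 0 0 0 0 1;0 4 0 0 0 0 1;0 4 0 0 0 0 1;0 4 0 0 0 0 1;0 4 0 0 0 0 1;0 4 0 0 0 0 1;0 4 0 0 0 0 1'; python3 -m jog '0 2 0 0 0 0 1;0 2 0 0 0 0 1;0 2 0 0 0 0 1;0 1 0 0 0 0 1;0 1 0 0 0 0 1;0 1 0 0 0 0 1;0 1 0 0 0 0 1;0 0 0 0 0 0 1'
```

```text
time_s: 13.7
tool_pos: [0.5599, 0.011, 0.0627]
tool_rot: [0.044, -3.137, 0.002]
ft_force: [-3.0, -5.2, 0.9]
grip_width: 0.002
grip_force: 2.4
time_s: 14.7
tool_pos: [0.5618, 0.0218, 0.063]
tool_rot: [0.043, -3.141, 0.0]
ft_force: [-3.1, -3.6, -0.7]
grip_width: 0.005
grip_force: 1.8
```

```bash
python3 -m jog '0 1 0 0 0 0 1;0 1 0 0 0 0 1;0 1 0 0 0 0 1;0 1 0 0 0 0 1;0 1 0 0 0 0 1;0 0 0 0 0 0 1;0 0 0 0 0 0 1;0 0 0 0 0 0 1';python3 -m jog '0 0.5 0 0 0 0 1;0 0.5 0 0 0 0 1;0 0.5 0 0 0 0 1;0 0.5 0 0 0 0 1;0 0 0 0 0 0 1;0 0 0 0 0 0 1;0 0 0 0 0 0 1;0 0 0 0 0 0 1'
```

```text
time_s: 15.7
tool_pos: [0.5622, 0.0269, 0.0631]
tool_rot: [-0.042, 3.141, 0.0]
ft_force: [-0.3, -2.7, -0.2]
grip_width: 0.009
grip_force: 1.2
time_s: 16.7
tool_pos: [0.562, 0.0288, 0.063]
tool_rot: [-0.042, 3.141, 0.0]
ft_force: [-2.5, -2.6, 0.5]
grip_width: 0.005
grip_force: 1.5
```

```bash
python3 -c "
from h import *
s=readout.observe();print(s['tool_pos'],s['ft_force'])
for n in('side','scene'): snap(n,n+'6')
d=load('side6'); 
a=cv2.imread('pics/side6.png')[150:215,265:330];b=cv2.imread('pics/scene6.png')[190:235,325:380]
P=np.zeros((600,800,3),np.uint8);P[:390,:390]=cv2.resize(a,None,fx=6,fy=6);P[:360,395:395+385]=cv2.resize(b,(385,360));cv2.imwrite('pics/z3.png',P)"
```

```text
[0.56198705 0.02878144 0.06303536] [-2.45082841 -2.58805887  0.54544514]
```

```bash
python3 -m jog '0 0.5 0 0 0 0 1;0 0.5 0 0 0 0 1;0 0.5 0 0 0 0 1;0 0.5 0 0 0 0 1;0 0 0 0 0 0 1;0 0 0 0 0 0 1;0 0 0 0 0 0 1;0 0 0 0 0 0 1';python3 -m jog '0 0.5 0 0 0 0 1;0 0.5 0 0 0 0 1;0 0 0 0 0 0 1;0 0 0 0 0 0 1;0 0 0 0 0 0 1;0 0 0 0 0 0 1;0 0 0 0 0 0 1;0 0 0 0 0 0 1'
```

```text
time_s: 17.8
tool_pos: [0.5622, 0.0308, 0.063]
tool_rot: [-0.042, 3.141, 0.0]
ft_force: [-1.9, -2.9, 0.4]
grip_width: 0.008
grip_force: 1.3
time_s: 18.8
tool_pos: [0.562, 0.0318, 0.063]
tool_rot: [0.042, -3.141, -0.0]
ft_force: [-2.4, -3.1, 0.4]
grip_width: 0.003
grip_force: 1.5
```

```bash
python3 -m jog '0 0.5 0 0 0 0 1;0 0.5 0 0 0 0 1;0 0 0 0 0 0 1;0 0 0 0 0 0 1;0 0 0 0 0 0 1;0 0 0 0 0 0 1;0 0 0 0 0 0 1;0 0 0 0 0 0 1'
```

```text
time_s: 19.8
tool_pos: [0.5621, 0.0328, 0.0631]
tool_rot: [-0.042, 3.141, 0.0]
ft_force: [-1.9, -2.9, -0.0]
grip_width: 0.008
grip_force: 1.3
```

```bash
python3 -m jog '0 0.5 0 0 0 0 1;0 0.5 0 0 0 0 1;0 0 0 0 0 0 1;0 0 0 0 0 0 1;0 0 0 0 0 0 1;0 0 0 0 0 0 1;0 0 0 0 0 0 1;0 0 0 0 0 0 1'
```

```text
time_s: 20.8
tool_pos: [0.5619, 0.0338, 0.0631]
tool_rot: [0.042, -3.141, -0.0]
ft_force: [-1.1, -3.3, 0.3]
grip_width: 0.008
grip_force: 1.5
```

```bash
python3 -m jog '0 0.5 0 0 0 0 1;0 0.5 0 0 0 0 1;0 0 0 0 0 0 1;0 0 0 0 0 0 1;0 0 0 0 0 0 1;0 0 0 0 0 0 1;0 0 0 0 0 0 1;0 0 0 0 0 0 1'
```

```text
time_s: 21.8
tool_pos: [0.5621, 0.0348, 0.0631]
tool_rot: [-0.042, 3.141, 0.0]
ft_force: [-1.5, -2.1, -0.4]
grip_width: 0.006
grip_force: 1.2
```

```bash
python3 -m jog '0 0.5 0 0 0 0 1;0 0.5 0 0 0 0 1;0 0.5 0 0 0 0 1;0 0 0 0 0 0 1;0 0 0 0 0 0 1;0 0 0 0 0 0 1;0 0 0 0 0 0 1;0 0 0 0 0 0 1'
```

```text
time_s: 22.8
tool_pos: [0.5619, 0.0363, 0.063]
tool_rot: [0.042, -3.141, -0.0]
ft_force: [-1.8, -3.1, -0.2]
grip_width: 0.004
grip_force: 1.4
```

```bash
python3 -m jog '0 -20 0 0 0 0 1;0 -16 20 0 0 0 1;0 0 40 0 0 0 1;25 0 40 0 0 0 1;35 0 35 0 0 0 1;35 0 5 0 0 0 1;5 0 0 0 0 0 1;0 0 0 0 0 0 1'
python3 -c "
from h import *
s=readout.observe();print(s['tool_pos'])
f,d=snap('wrist','w7'); np.set_printoptions(precision=1,suppress=True)
p=proj(d,[.562,.059,.05]);print(p); x,y=p.astype(int); x0,y0=max(x-75,0),max(y-60,0); print(x0,y0)
cv2.imwrite('pics/z4.png',cv2.resize(f[y0:y0+150,x0:x0+200],None,fx=4,fy=4,interpolation=cv2.INTER_CUBIC))"
```

```text
time_s: 23.8
tool_pos: [0.661, -0.0001, 0.202]
tool_rot: [0.041, -3.139, -0.001]
ft_force: [-0.7, 0.6, -0.6]
grip_width: 0.007
grip_force: 0.0
[ 6.60976521e-01 -9.34890478e-05  2.02035309e-01]
[386.6  81.4]
311 21
```

View pics/z4.png

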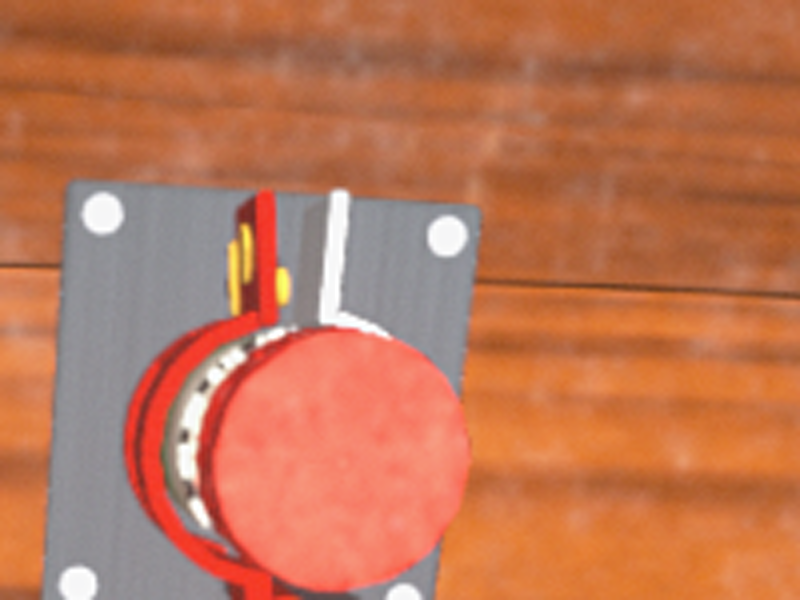

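The wrist crop shows the jar in the collar, with the red ear tip at (265,193), the steel ear tip at (340,193) and the red ear root at (268,320).

```bash
python3 -c "
from red import *
d=load('w7'); th=np.radians(-1.5); R=np.array([[np.cos(th),np.sin(th)],[-np.sin(th),np.cos(th)]])
u=lambda U,V:((U+.5)/4-.5+311,(V+.5)/4-.5+21)
for n,U,V,z in [('redtip',265,194,.066),('steeltip',340,194,.066),('redroot',268,318,.066),('steelroot',330,318,.066),('cap',340,458,.114),('s1',103,214,.008),('s2',447,236,.008)]:
    p=R@(plane(d,*u(U,V),z)[:2]-[.604,.059]); print(n,p*1e3)
    if 'red' in n: print(' phi',np.arctan2(-p[1]-.002*1,.036-p[0]))
"
```

```text
redtip [-49.112  -12.7827]
 phi 0.12601735774732287
steeltip [-50.0054   1.9189]
redroot [-25.7814 -10.0299]
 phi 0.12924800879877724
steelroot [-26.5086   2.3518]
cap [-1.3395 -4.0631]
s1 [-49.9567 -40.8169]
s2 [-49.8572  40.9933]
```

The gate is at about 0.473 rad, just short of the catch, so it needs about 3 mm more. I'm going back to push that.

```bash
python3 -m jog '-35 0 0 0 0 0 1;-40 0 -20 0 0 0 1;-24 0 -39 0 0 0 1;0 0 -40 0 0 0 1;0 0 -30 0 0 0 1;0 0 -10 0 0 0 1;0 15 0 0 0 0 1;0 10 0 0 0 0 1'; python3 -m jog '0 7 0 0 0 0 1;0 4 0 0 0 0 1;0 1 0 0 0 0 1;0 1 0 0 0 0 1;0 0.5 0 0 0 0 1;0 0.5 0 0 0 0 1;0 0 0 0 0 0 1;0 0 0 0 0 0 1'
```

```text
time_s: 24.85
tool_pos: [0.5634, 0.0263, 0.0651]
tool_rot: [-0.043, 3.14, -0.0]
ft_force: [-0.0, -0.4, -1.0]
grip_width: 0.005
grip_force: 0.0
time_s: 25.85
tool_pos: [0.5632, 0.0384, 0.0643]
tool_rot: [-0.043, 3.141, -0.002]
ft_force: [-1.1, -5.1, 3.4]
grip_width: 0.01
grip_force: 2.6
```

```bash
python3 -m jog '0 0.5 0 0 0 0 1;0 0 0 0 0 0 1;0 -10 0 0 0 0 1;0 -20 5 0 0 0 1;0 -30 30 0 0 0 0.5;0 -30 45 0 0 0 0;-10 -40 50 0 0 0 0;-10 -40 50 0 0 0 0'
python3 -c "
from red import *
print('pole',plane(load('w4'),140,205,.01), plane(load('w3'),95,215,.01), tri((load('w4'),140,205),(load('w3'),95,215)))"
```

```text
time_s: 26.85
tool_pos: [0.543, -0.1292, 0.2419]
tool_rot: [-0.041, 3.141, 0.001]
ft_force: [1.0, -0.5, -0.3]
grip_width: 0.374
grip_force: 0.0
pole [ 0.6804 -0.2248  0.01  ] [ 0.679  -0.2208  0.01  ] (array([ 0.6831, -0.2392, -0.0155]), [np.float64(0.7), np.float64(0.7)])
```

```bash
python3 -m jog '0 -30 20 0 0 0 0;0 -30 15 0 0 0 0;0 -30 10 0 0 0 0;0 -20 0 0 0 0 0;0 -10 0 0 0 0 0;0 0 0 0 0 0 0;0 0 0 0 0 0 0;0 0 0 0 0 0 0'
cat > pl.py <<'E'
from red import *
def blobs(f,d,z=.03):
    h=cv2.cvtColor(f,cv2.COLOR_BGR2HSV); m=((h[...,0]>105)&(h[...,0]<125)&(h[...,1]>170)&(h[...,2]>60)).astype(np.uint8)
    m=cv2.morphologyEx(m,cv2.MORPH_CLOSE,np.ones((7,7)))
    n,l,s,c=cv2.connectedComponentsWithStats(m); out=[]
    for i in range(1,n):
        if s[i][4]<150: continue
        P=np.array([plane(d,x,y,z)[:2] for y,x in np.argwhere(l==i)]).astype(np.float32)
        r=cv2.minAreaRect(P); vx,vy,_,_=cv2.fitLine(P,cv2.DIST_HUBER,0,1e-4,1e-4).ravel()
        out.append((s[i].tolist(),P.mean(0),np.round(np.array(r[1])*1e3,1),np.degrees(np.arctan2(vy,vx)), P.min(0),P.max(0)))
    return out
E
python3 -c "
from pl import *
f,d=snap('wrist','w8'); print(readout.observe()['tool_pos'])
for b in blobs(f,d): print(*b)
cv2.imwrite('pics/z5.png',f)"
```

```text
time_s: 27.85
tool_pos: [0.5437, -0.2464, 0.2853]
tool_rot: [0.044, -3.141, -0.001]
ft_force: [0.1, 0.2, 0.4]
grip_width: 1.0
grip_force: 0.0
[ 0.5438 -0.2465  0.2854]
[270, 55, 11, 59, 476] [ 0.4411 -0.291 ] [61.9  9.2] 3.2981749 [ 0.4113 -0.2967] [ 0.4733 -0.2854]
[320, 57, 15, 58, 434] [ 0.4393 -0.2336] [ 9.6 61.2] -5.254869 [ 0.4118 -0.2405] [ 0.4729 -0.2265]
```

View pics/z5.png

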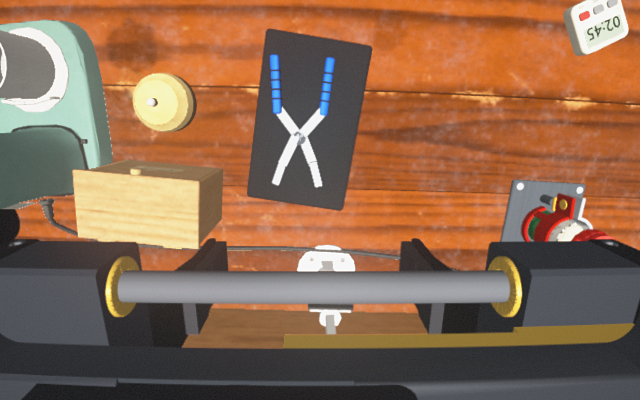

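The picture shows the handles at (276,85) and (326,86), the pivot at (299,138) and the jaw tips at (276,182) and (319,184). The mat is clear around them. I'll cross-check the axis while moving over.

```bash
python3 -c "
from red import *
d=load('w8')
for p in [(299,138),(276,182),(319,184),(270,29),(371,46),(343,210),(248,195)]: print(plane(d,*p,.03 if p[0] in(299,276,319) else .01))"
python3 -m jog '-30 -5 -40 0 0 -1.3 0;-35 -6 -45 0 0 -1.3 0;-33 -5 -45 0 0 0 0;0 0 -40 0 0 0 0;0 0 -25 0 0 0 0;0 0 -10 0 0 0 0;0 0 0 0 0 0 0;0 0 0 0 0 0 0' 20
python3 -c "
from pl import *
f,d=snap('wrist','w9'); print(readout.observe()['tool_pos'])
for b in blobs(f,d): print(*b)"
```

```text
[ 0.5005 -0.2633  0.03  ]
[ 0.5528 -0.2898  0.03  ]
[ 0.5538 -0.2386  0.03  ]
[ 0.3805 -0.2992  0.01  ]
[ 0.3954 -0.1838  0.01  ]
[ 0.5906 -0.2066  0.01  ]
[ 0.5743 -0.3272  0.01  ]
time_s: 28.9
tool_pos: [0.4465, -0.2638, 0.0815]
tool_rot: [0.028, 3.14, -0.002]
ft_force: [-0.3, -0.5, -0.1]
grip_width: 1.0
grip_force: 0.0
[ 0.4465 -0.2639  0.0816]
[347, 172, 28, 99, 678] [ 0.4372 -0.2356] [11.3 62.8] -4.336347 [ 0.4096 -0.2425] [ 0.4726 -0.2267]
[256, 174, 25, 97, 379] [ 0.4364 -0.2894] [62.1  9.8] 6.269383 [ 0.4098 -0.2969] [ 0.4717 -0.2847]
```

```bash
python3 -m jog '0 1 -20 0 0 0 0;0 0 -20 0 0 0 0;0 0 -12 0 0 0 0;0 0 -5 0 0 0 0;0 0 -1.5 0 0 0 0;0 0 0 0 0 0 0;0 0 0 0 0 0 0;0 0 0 0 0 0 0' 20
python3 -m jog '0 0 0 0 0 0 0.3;0 0 0 0 0 0 1;0 0 0 0 0 0 1;0 0 0 0 0 0 1;0 0 0 0 0 0 1;0 0 0 0 0 0 1;0 0 0 0 0 0 1;0 0 0 0 0 0 1' 20
```

```text
time_s: 29.95
tool_pos: [0.4458, -0.2625, 0.0223]
tool_rot: [0.029, 3.141, -0.001]
ft_force: [-0.0, 0.0, 0.1]
grip_width: 0.998
grip_force: 0.0
time_s: 30.95
tool_pos: [0.4456, -0.2624, 0.022]
tool_rot: [-0.029, -3.141, 0.0]
ft_force: [-0.6, -1.4, 1.1]
grip_width: 0.734
grip_force: 20.0
```

```bash
python3 -m jog '0 0 15 0 0 0 1;0 0 30 0 0 0 1;0 10 35 0 0 0 1;-5 30 20 0 0 0 1;-5 40 0 0 0 0 1;-10 45 0 0 0 0 1;-10 45 0 0 0 0 1;-10 45 0 0 0 -0.5 1' 20
python3 -m jog '-4 45 0 0 0 0 1;0 35 0 0 0 0 1;0 20 0 0 0 0 1;0 10 -20 0 0 0 1;0 0 -25 0 0 0 1;0 0 -15 0 0 0 1;0 0 -7 0 0 0 1;0 0 0 0 0 0 1' 20
```

```text
time_s: 31.95
tool_pos: [0.4053, -0.046, 0.1227]
tool_rot: [0.044, 3.14, -0.0]
ft_force: [0.3, 0.6, -2.4]
grip_width: 0.699
grip_force: 20.0
time_s: 32.95
tool_pos: [0.4017, 0.0626, 0.0551]
tool_rot: [-0.043, -3.141, -0.0]
ft_force: [-0.3, -0.4, -1.7]
grip_width: 0.698
grip_force: 20.0
```

Grip width narrowed by 3 mm, so I'll check how the pliers sit in the hand.

```bash
python3 -c "
from pl import *
f,d=snap('wrist','w10'); s,ds=snap('side','side10');S,dS=snap('scene','scene10')
for n,dd in(('wrist',d),('side',ds),('scene',dS)):
    F=cv2.imread('pics/'+dict(wrist='w10',side='side10',scene='scene10')[n]+'.png')
    h=cv2.cvtColor(F,cv2.COLOR_BGR2HSV); m=((h[...,0]>105)&(h[...,0]<125)&(h[...,1]>150)&(h[...,2]>50)).astype(np.uint8)
    k,l,st,c=cv2.connectedComponentsWithStats(m); print(n,[(a.tolist(),b.round(1)) for a,b in zip(st[1:],c[1:]) if a[4]>12])
    th=-.0265
    for x,y in [(-92,36),(-30,31),(-92,-36),(-30,-31),(0,0),(57,25),(57,-25)]:
        x+=55; X=[.4017+(x*np.cos(th)-y*np.sin(th))/1e3,.0626+(x*np.sin(th)+y*np.cos(th))/1e3,.062]; print((x-55,y),proj(dd,X).round(1),end=' ')
    print()
"
```

```text
wrist [([243, 201, 23, 37, 742], array([254.1, 219.2])), ([362, 202, 23, 37, 728], array([372.9, 220.2])), ([246, 242, 22, 17, 350], array([256.2, 249.8])), ([359, 243, 23, 17, 354], array([370.5, 250.7])), ([247, 263, 22, 8, 172], array([257.6, 266.5])), ([358, 263, 22, 8, 155], array([368.4, 267. ])), ([251, 304, 22, 25, 489], array([261.2, 315.5])), ([353, 304, 23, 26, 463], array([365.2, 315.4]))]
(-92, 36) [395.9 195.2] (-30, 31) [377.2 322. ] (-92, -36) [227.9 195.4] (-30, -31) [247.2 322.1] (0, 0) [312.3 374.1] (57, 25) [357.6 457.4] (57, -25) [267.5 457.4] 
side [([590, 169, 19, 14, 81], array([598.1, 175.8])), ([598, 180, 9, 13, 30], array([602.3, 185.7])), ([345, 192, 6, 4, 15], array([347.6, 193.5])), ([591, 197, 6, 5, 23], array([593.6, 199.2]))]
(-92, 36) [351.9 194.1] (-30, 31) [336.1 193. ] (-92, -36) [351.2 182.2] (-30, -31) [335.9 182.7] (0, 0) [328.5 187.7] (57, 25) [314.1 191.6] (57, -25) [314.4 183.4] 
scene [([299, 214, 12, 9, 37], array([304.2, 217.8])), ([308, 223, 6, 6, 20], array([310. , 225.1]))]
(-92, 36) [296.4 218.3] (-30, 31) [310.  213.6] (-92, -36) [308.6 226.3] (-30, -31) [320.6 220.2] (0, 0) [321.3 214.3] (57, 25) [328.1 207.2] (57, -25) [336.7 212.2]
```

The pliers are partly squeezed (about 0.1 rad). I'll ease the grip so that they spring open.

```bash
python3 -m jog '0 0 0 0 0 0 1;0 0 0 0 0 0 1;0 0 0 0 0 0 1;0 0 0 0 0 0 1;0 0 0 0 0 0 1;0 0 0 0 0 0 1;0 0 0 0 0 0 1;0 0 0 0 0 0 1' 13
python3 -c "
from pl import *
f,d=snap('wrist','w11'); print(readout.observe()['tool_pos'])
h=cv2.cvtColor(f,cv2.COLOR_BGR2HSV); m=((h[...,0]>105)&(h[...,0]<125)&(h[...,1]>150)&(h[...,2]>50)).astype(np.uint8)
k,l,st,c=cv2.connectedComponentsWithStats(m); print([(a.tolist(),b.round(1)) for a,b in zip(st[1:],c[1:]) if a[4]>12])
for r in (198,201,204,210,230,255,320,330,336,340): 
    x=np.flatnonzero(m[r]); print(r,(x.min(),x.max()) if len(x) else None)
"
```

```text
time_s: 34.1
tool_pos: [0.4017, 0.0626, 0.055]
tool_rot: [-0.043, -3.141, 0.0]
ft_force: [-0.8, -0.8, -2.4]
grip_width: 0.776
grip_force: 13.0
[0.4017 0.0626 0.055 ]
[([233, 199, 24, 38, 744], array([244., 218.])), ([370, 201, 25, 37, 732], array([382.7, 219. ])), ([237, 240, 23, 18, 351], array([248.1, 248.5])), ([367, 241, 24, 18, 363], array([378.4, 249.2])), ([240, 261, 22, 10, 201], array([251. , 265.7])), ([363, 261, 24, 10, 191], array([374.9, 266.2])), ([247, 304, 22, 24, 448], array([257.5, 314.6])), ([359, 304, 21, 24, 420], array([368.9, 314.6]))]
198 None
201 (np.int64(235), np.int64(390))
204 (np.int64(233), np.int64(393))
210 (np.int64(233), np.int64(394))
230 (np.int64(236), np.int64(391))
255 (np.int64(239), np.int64(388))
320 (np.int64(249), np.int64(377))
330 None
336 None
340 None
```

Fully open and centred. Sliding the jaws over the ears.

```bash
python3 -m jog '8 -0.2 0 0 0 0 1;10 -0.3 0 0 0 0 1;10 -0.3 0 0 0 0 1;10 -0.3 0 0 0 0 1;8 -0.2 0 0 0 0 1;5 0 0 0 0 0 1;3 0 0 0 0 0 1;0 0 0 0 0 0 1' 13
python3 -c "
from pl import *
f,d=snap('wrist','w12'); print(readout.observe()['tool_pos'],readout.observe()['ft_force'])
h=cv2.cvtColor(f,cv2.COLOR_BGR2HSV); m=((h[...,0]>105)&(h[...,0]<125)&(h[...,1]>150)&(h[...,2]>50)).astype(np.uint8)
k,l,st,c=cv2.connectedComponentsWithStats(m); print([(a.tolist(),b.round(1)) for a,b in zip(st[1:],c[1:]) if a[4]>300])
snap('scene','scene12');snap('side','side12')"
```

```text
time_s: 35.15
tool_pos: [0.4556, 0.0613, 0.055]
tool_rot: [-0.043, -3.141, -0.0]
ft_force: [-0.4, -0.0, -1.8]
grip_width: 0.775
grip_force: 13.0
[0.4553 0.0614 0.055 ] [ 0.5151  0.833  -2.8391]
[([232, 195, 26, 42, 794], array([244.2, 217.5])), ([368, 195, 28, 43, 839], array([382.2, 217.6])), ([365, 236, 26, 23, 396], array([377.4, 248.8])), ([237, 240, 24, 18, 366], array([248.5, 248.3])), ([247, 304, 22, 24, 455], array([257.6, 314.5])), ([359, 304, 21, 24, 418], array([369. , 314.6]))]
```

No contact and the pliers sit unchanged in the hand. Now centring by 1.5 mm and squeezing.

```bash
python3 -m jog '0 0.8 0 0 0 0 1;0 0.7 0 0 0 0 1;0 0 0 0 0 0 1;0 0 0 0 0 0 1;0 0 0 0 0 0 1;0 0 0 0 0 0 1;0 0 0 0 0 0 1;0 0 0 0 0 0 1' 35; python3 -m jog '0 0 0 0 0 0 1;0 0 0 0 0 0 1;0 0 0 0 0 0 1;0 0 0 0 0 0 1;0 0 0 0 0 0 1;0 0 0 0 0 0 1;0 0 0 0 0 0 1;0 0 0 0 0 0 1' 60
```

```text
time_s: 36.3
tool_pos: [0.4528, 0.0625, 0.0547]
tool_rot: [-0.046, -3.135, -0.0]
ft_force: [-3.9, -5.2, -1.2]
grip_width: 0.481
grip_force: 35.3
time_s: 37.3
tool_pos: [0.4521, 0.0638, 0.0545]
tool_rot: [-0.038, -3.134, -0.001]
ft_force: [-3.7, 3.6, -1.6]
grip_width: 0.36
grip_force: 58.8
```

Handles closed to about 31–34 mm, so the jaws are 8 mm apart and the collar is shut. Releasing and backing out.

```bash
python3 -m jog '0 0 0 0 0 0 1;0 0 0 0 0 0 1;0 0 0 0 0 0 1;0 0 0 0 0 0 1;0 0 0 0 0 0 1;0 0 0 0 0 0 1;0 0 0 0 0 0 1;0 0 0 0 0 0 1' 13;  python3 -c "
from pl import *
s=readout.observe(); print(s['tool_pos'],s['ft_force'])
f,d=snap('wrist','w13')
h=cv2.cvtColor(f,cv2.COLOR_BGR2HSV); m=((h[...,0]>105)&(h[...,0]<125)&(h[...,1]>150)&(h[...,2]>50)).astype(np.uint8)
k,l,st,c=cv2.connectedComponentsWithStats(m); print([(a.tolist(),b.round(1)) for a,b in zip(st[1:],c[1:]) if a[4]>300])"
```

```text
time_s: 38.3
tool_pos: [0.4557, 0.0628, 0.055]
tool_rot: [-0.043, -3.141, 0.0]
ft_force: [0.2, 0.5, -2.3]
grip_width: 0.755
grip_force: 13.0
[0.4557 0.0628 0.055 ] [ 0.225   0.4712 -2.258 ]
[([237, 173, 24, 43, 776], array([248. , 195.7])), ([366, 174, 25, 43, 826], array([378.4, 196. ])), ([363, 219, 22, 17, 309], array([373.7, 227.2]))]
```

Jaws open again. The pliers slipped about 10 mm back in the hand, which I'll allow for when placing. Backing off and returning.

```bash
python3 -m jog '-6 0 0 0 0 0 1;-10 0.2 0 0 0 0 1;-12 0.3 0 0 0 0 1;-12 0.3 0 0 0 0 1;-12 0.3 0 0 0 0 1;-8 0.2 0 0 0 0 1;0 0 15 0 0 0 1;0 0 25 0 0 0 1' 14
python3 -m jog '0 -15 20 0 0 0 1;5 -30 5 0 0 0 1;10 -40 0 0 0 0 1;10 -45 0 0 0 0 1;10 -45 0 0 0 0 1;10 -45 0 0 0 0 1;10 -40 0 0 0 0 1;5 -30 0 0 0 0 1'
```

```text
time_s: 39.35
tool_pos: [0.3949, 0.0641, 0.0949]
tool_rot: [-0.043, -3.139, -0.0]
ft_force: [1.0, 0.0, -2.3]
grip_width: 0.752
grip_force: 14.0
time_s: 40.35
tool_pos: [0.456, -0.2279, 0.1199]
tool_rot: [0.044, 3.14, -0.001]
ft_force: [1.2, 0.5, -2.9]
grip_width: 0.755
grip_force: 14.0
```

```bash
python3 -m jog '0 -20 0 0 0 0 1;0 -14 -15 0 0 0 1;0 0 -25 0 0 0 1;0 0 -25 0 0 0 1;0 0 -15 0 0 0 1;0 0 -8 0 0 0 1;0 0 -3 0 0 0 1;0 0 0 0 0 0 1'
python3 -m jog '0 0 -2 0 0 0 1;0 0 -2 0 0 0 1;0 0 -1.5 0 0 0 1;0 0 -1 0 0 0 1;0 0 0 0 0 0 1;0 0 0 0 0 0 1;0 0 0 0 0 0 1;0 0 0 0 0 0 1'
```

```text
time_s: 41.35
tool_pos: [0.4559, -0.2584, 0.0303]
tool_rot: [0.043, 3.141, 0.002]
ft_force: [1.2, 4.4, 10.2]
grip_width: 0.761
grip_force: 14.0
time_s: 42.35
tool_pos: [0.4568, -0.2584, 0.025]
tool_rot: [0.044, 3.139, 0.001]
ft_force: [2.0, 6.3, 18.9]
grip_width: 0.758
grip_force: 14.0
```

```bash
python3 -m jog '0 0 1 0 0 0 0.6;0 0 1 0 0 0 0.2;0 0 0 0 0 0 0;0 0 0 0 0 0 0;0 0 0 0 0 0 0;0 0 20 0 0 0 0;0 0 40 0 0 0 0;0 0 40 0 0 0 0'
python3 -m jog '25 0 40 0 0 0 0;30 5 40 0 0 0 0;30 5 40 0 0 0 0;5 0 20 0 0 0 0;0 0 0 0 0 0 0;0 0 0 0 0 0 0;0 0 0 0 0 0 0;0 0 0 0 0 0 0'
python3 -c "
from pl import *
f,d=snap('wrist','w14'); print(readout.observe()['tool_pos'])
for b in blobs(f,d): print(*b)
print([proj(d,[x,y,.01]).round() for x,y in [(.3805,-.2992),(.3954,-.1838),(.5906,-.2066),(.5743,-.3272)]])
h=cv2.cvtColor(f,cv2.COLOR_BGR2HSV); m=((h[...,2]>150)&(h[...,1]<60)).astype(np.uint8)
k,l,st,c=cv2.connectedComponentsWithStats(m)
for a,b in zip(st[1:],c[1:]):
    if a[4]>100: print(a.tolist(),b.round(1),plane(d,*b,.03))"
```

```text
time_s: 43.35
tool_pos: [0.4553, -0.2598, 0.125]
tool_rot: [-0.043, -3.14, -0.001]
ft_force: [0.9, 0.2, 0.2]
grip_width: 0.999
grip_force: 0.0
time_s: 44.35
tool_pos: [0.545, -0.2498, 0.2634]
tool_rot: [-0.043, -3.139, -0.002]
ft_force: [-0.2, 0.6, -0.6]
grip_width: 1.002
grip_force: 0.0
[ 0.5451 -0.2499  0.2636]
[268, 54, 14, 62, 528] [ 0.4425 -0.2865] [62.   9.3] 2.6692176 [ 0.4122 -0.2924] [ 0.4741 -0.281 ]
[323, 54, 14, 62, 492] [ 0.4409 -0.2291] [ 9.7 61.7] -5.7610545 [ 0.414  -0.2364] [ 0.4757 -0.2218]
[array([262.,  26.]), array([370.,  38.]), array([349., 212.]), array([249., 202.])]
[582, 0, 58, 34, 1220] [609.   12.7] [0.3743 0.0678 0.03  ]
[0, 31, 93, 153, 6450] [ 47.2 100.7] [ 0.4484 -0.5385  0.03  ]
[132, 89, 36, 23, 352] [151.4 100. ] [ 0.4535 -0.4205  0.03  ]
[276, 108, 53, 84, 1705] [302.5 148.7] [ 0.5108 -0.2598  0.03  ]
[573, 186, 44, 55, 836] [592.2 221.4] [0.6048 0.0851 0.03  ]
[322, 249, 28, 6, 129] [335.8 252. ] [ 0.6334 -0.2248  0.03  ]
[306, 257, 59, 15, 787] [335.3 264.3] [ 0.6492 -0.2255  0.03  ]
[117, 281, 393, 21, 7525] [314.1 291.2] [ 0.6843 -0.2519  0.03  ]
[320, 303, 45, 8, 292] [341.  306.8] [ 0.7071 -0.219   0.03  ]
[320, 319, 45, 16, 406] [341.7 325.3] [ 0.7336 -0.2183  0.03  ]
```

Pliers lie flat on the mat, fully within it. Now a final check of the collar.

```bash
python3 -m jog '0 30 0 0 0 0 0;0 40 0 0 0 0 0;0 45 0 0 0 0 0;10 45 0 0 0 0 0;25 40 0 0 0 0 0;30 30 -15 0 0 0 0;30 15 -25 0 0 0 0;20 5 -20 0 0 0 0'
python3 -m jog '0 0 0 0 0 0 0;0 0 0 0 0 0 0;0 0 0 0 0 0 0;0 0 0 0 0 0 0;0 0 0 0 0 0 0;0 0 0 0 0 0 0;0 0 0 0 0 0 0;0 0 0 0 0 0 0'
python3 -c "
from red import *
f,d=snap('wrist','w15'); print(readout.observe()['tool_pos'])
th=np.radians(-1.5);h=cv2.cvtColor(f,cv2.COLOR_BGR2HSV)
def W(x,y,z): return [.604+(x*np.cos(th)-y*np.sin(th))/1e3,.059+(x*np.sin(th)+y*np.cos(th))/1e3,z]
for x in(-48,-42,-34):
    s=''
    for y in range(-22,12):
        u,v=proj(d,W(x,y,.066)).round().astype(int); H,Sa,V=h[v,u]
        s+='R' if (H<6 or H>172) and Sa>150 else 'w' if Sa<60 and V>170 else 'y' if 18<H<32 and Sa>120 else 'g' if Sa<70 else 'o'
    print(x,'y-22..11',s)
m=((h[...,0]<6)|(h[...,0]>172))&(h[...,1]>100)&(h[...,2]>190); m=cv2.morphologyEx(m.astype(np.uint8),cv2.MORPH_OPEN,np.ones((9,9)))
k,l,st,c=cv2.connectedComponentsWithStats(m)
for a in st[1:]:
    if a[4]>300:
        u,v=a[0]+a[2]/2,a[1]+a[3]/2; p=plane(d,u,v,.114); q=plane(d,a[0],v,.114); print(a,p,np.linalg.norm(p-q))
print(proj(d,W(0,0,.114)),proj(d,W(0,22.5,.114)))"
```

```text
time_s: 45.4
tool_pos: [0.6616, 0.0015, 0.2032]
tool_rot: [-0.04, -3.141, -0.0]
ft_force: [0.0, 0.2, 0.0]
grip_width: 0.999
grip_force: 0.0
time_s: 46.4
tool_pos: [0.6607, 0.0001, 0.2044]
tool_rot: [-0.043, -3.141, -0.0]
ft_force: [0.2, 0.0, 0.5]
grip_width: 0.997
grip_force: 0.0
[0.6607 0.0001 0.2044]
-48 y-22..11 ggggggggggggggggRRRRRRowwwwggggggg
-42 y-22..11 ggggggggggggggooyoRRRRowwwgggggggg
-34 y-22..11 gggggggggoyyyyooooRRRRwwwwgggggggg
[ 363  100   54   50 1773] [0.5987 0.0546 0.114 ] 0.018432028293643047
[396.1524 132.7923] [428.685  132.9574]
```

Ears are flush (red -5..0, steel 0..+4 mm), so the collar is shut, and the shaker is inside. The robot is clear.

```bash
python3 -c "
from h import *
print(order.finish_job())"
```

```text
the job is handed in; nothing more can be done
None
```

The cocoa shaker is locked in the clamp with the collar snapped shut, the pliers lie flat on the bar mat again, nothing else was deliberately moved, and the job was handed in at about 46 s (no verdict was returned).

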